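# Cycle the shutter and open a measuring chamber whose catch may be caught

### The arm

A 6-joint arm with a two-finger parallel gripper is mounted at the origin on the work surface. World frame = base frame: x ahead of the robot, y to its left, z up, the work surface at z = 0. Lengths are in m, angles in rad, forces in N, time in s.
With the tool pointing down it reaches from about 0.35 to 0.775 m from the base axis. Payload 7.3 kg.
Tool frame: the origin (TCP) lies at the centre of the arm's flange, where the gripper is bolted on; the fingertips stand 178 mm ahead of it and the grasp point (between the pads) lies 159 mm ahead of it; z points along the fingers, y is the line along which they close (so a half turn about z gives the same grasp; the last joint's range is limited). The gripper opens to 92 mm and grips with 3 to 60 N. Pads are 19 mm wide; open, the fingers measure 130 mm over their backs; the gripper's body (75 mm by 190 mm) begins 47 mm behind the grasp point.
Start: joints at [-1.253, 0.342, 1.524, -0, 1.275, -0.146], TCP at [0.235, -0.47, 0.405] pointing down, gripper open.
Joint ranges: [-2.53, 2.53], [-0.77, 2.02], [0.04, 2.7], [-1, 4.14], [0.28, 2.66], [-3.11, 3.11]. Speed limits (rad/s): [2.57, 2.57, 3.14, 3.14, 3.14, 3.14].

### API

Orientations are given as [roll, pitch, yaw] about the fixed x, y, z axes, in that order (R = Rz(yaw) Ry(pitch) Rx(roll)).
In Python, from cell import telemetry, vision, ticket gives the robot as it stands.
- The arm moves only by the shell command python3 -m crank 'ROWS' [FORCE]. ROWS is JSON, a list of rows, each a list of 5 numbers: the gripper command: -1 is shut, 1 is fully open, values between are in proportion, then the shift along the tool's x, y, z in mm, then the turn about the tool's z in rad. In form: [[fingers, dx, dy, dz, roll], ...]. A call has 1 to 12 rows; each row is the pose to reach, as a shift and turn from the pose commanded when the call began, along the tool's axes at that moment; what a row does not reach only later rows make up. A row lasts 1/12 s, in which the tool goes at most 41.7 mm and 7.16 degrees, less where a joint would pass 70% of its speed; a pose out of reach is approached as far as the arm can. A call with a gripper value outside its range is refused whole. The fingers move at their own pace and stop on an object; FORCE is the grip in N (left out, the last holds). Time passes only in rows, so rows that repeat a pose let the fingers close. It gives the time, the measured TCP pose, the force, the opening and the grip force at its end, in the units of the state.
- telemetry.observe(): the state, without advancing time (a new reading comes with each control period).
- vision.read_camera(name): name is "scene" or "top" or "wrist"; returns (picture, depth): 384x512x3 uint8, red, green, blue; 384x512 float32, m along the optical axis (not along the pixel's ray), 0 where there is no reading.
- vision.get_calibration(name): a dict with "camera_matrix" (3x3 intrinsics, pixels), "dist" ([k1, k2, p1, p2, k3] as OpenCV has them; the pictures are not rectified), "rvec" (rotation vector, rad) and "tvec" (3), from world to camera coordinates, as OpenCV has them. Camera axes: x right, y down, z forward; pixel columns grow to the right and rows downward; lengths in m; the calibration is good to about 2 mm. A picture is of the moment at which its call begins: read the wrist's pose just before it. get_calibration takes no time and is no camera call; for the wrist camera it gives the pose at the moment of the call.
- ticket.hand_in(): hands the job in; it is judged then, once.
The state is a dict: "time": time; "qpos": joint angles; "qvel": joint speeds; "joint_efforts": joint torques, N m; "tool_pos": TCP position; "tool_rot": TCP orientation; "contact_force": force on the tool from outside, world axes, zero at the start; "torque": the same for the moment, N m; "opening": finger opening in m; "grip_force": force on a finger pad.
Only numpy, scipy, OpenCV 4.12 (cv2) and the standard library are available. Lean on these libraries where they do the work, as an engineer would, in place of code of your own. Each camera call takes 0.05 s, during which the arm holds its last target. There are 200 camera calls.

### The job

Before the measuring chamber is opened its shutter must be cycled: swing the spring-return shutter lever all the way to its stop and let it return. Then, without having moved the release knob, tug the chamber lid up by its bar to learn whether the hidden catch is holding it; if it is, slide the release knob fully away from the robot and go back to the bar. Raise the lid to about 45 degrees and finish while still holding it there, leaving the other things on the bench where they are.

Things in the scene. Friction and masses are not known exactly. Their poses are not given: they have to be found in the camera images.
- chamber: Fixed steel box 200 x 240 x 120 mm (x, y, z), open on top under the lid; an aluminium catch housing (150 x 70 mm, top at z = 115 mm) on its right (-y) side spans x -95 to 55, y -190 to -120 mm. Origin: centre of the underside, on the bench; x points away from the robot (yaw up to 0.25 rad either way), z up. Position and yaw vary.
- lid (a joint): Lid angle (rad): 0 shut, grows as its front edge (robot's side) rises, stop at 1.4. Hinged along the chamber's y axis on the far rim. Weighs 0.4 to 0.8 kg and falls shut when let go. Caught or not, it lifts freely at first; if caught it stops dead at about 0.05 rad (12 mm at the bar). Whether it is caught cannot be seen.
- lid_bar (a point): Middle of the lid's grab bar: round dark steel, 14 mm thick, 140 mm long along the chamber's y axis, 50 mm in front of the chamber's front face and 157 mm above the bench when shut (250 mm from the hinge line, 35 mm above it). Only low clutter lies under it. It can be pinched from above across its thickness and turns in the grip. A stay at each end joins it to the lid.
- lid_hinge (a point): Middle of the hinge line, 122 mm above the bench, on the chamber's far rim. The lid plate is 12 mm thick, its upper face 134 mm above the bench when shut. A strap at its front right corner (chamber x -80 to -60, y to -167, top 128 mm above the bench) leads a tongue down into the catch housing.
- release (a joint): Travel of the catch release (m): 0 home (always at the start), 0.030 fully out. Slides along the chamber's +x axis, away from the robot; needs about 3 N and stays where it is left. Sliding it fully out frees a caught lid, best with the lid lowered; the catch then stays free.
- release_knob (a point): Top centre of the release knob: a black square post 16 x 16 mm and 32 mm tall on top of the catch housing, top 149 mm above the bench; its side faces look along the chamber's x and y axes. At home it stands 50 mm beyond (chamber +x) the middle of the lid's strap.
- lever (a joint): Angle of the shutter lever (rad): 0 at rest leaning towards the robot (0.45 rad from upright), grows as it is swung away from the robot, stop at 0.9. The spring resists with about 2 N at the ball at first and 4 to 5 N at the stop, and returns the lever by itself in about half a second when it is free.
- lever_ball (a point): Centre of the black ball (34 mm across) on the end of the lever's 12 mm steel rod, 140 mm from the pivot; 176 mm above the bench at rest, 190 mm when upright.
- lever_pivot (a point): Pivot of the lever, 50 mm above the bench; the lever swings about this point's y axis, which lies in the bench plane; its x axis is the direction, seen from above, in which the lever is pushed (yaw up to 0.3 rad).
- meter_a: Bystander: orange hand-held meter lying flat, 150 x 72 x 34 mm; origin under its centre.
- meter_b: Bystander: black hand-held meter lying flat, 150 x 72 x 34 mm; origin under its centre.
- meter_c: Bystander: blue hand-held meter lying flat, 150 x 72 x 34 mm; origin under its centre.
- weight: Bystander: brass weight with a knob, 44 mm across, 60 mm tall; origin under its centre.
- jar: Bystander: white jar, 60 mm across, 80 mm tall; origin under its centre.
- driver: Bystander: screwdriver lying on the bench.
- spacer: Bystander: aluminium ring, 60 mm across, 15 mm tall; origin under its centre.
Things that resemble listed ones, but are neither listed nor needed, are in the scene too. What is shaped like the part that bears lever but green, orange or red is not meant.

How it is judged:
By the outcome, as a careful person would: the job done as asked, in the order asked, and still so for the second after the job is handed in, while the arm keeps its last pose, push and grip.
It also fails if it takes over 72 s, if anything falls off the work surface, if the arm or the gripper's body presses on something with over 40 N, if the wrist force passes 120 N, or if a joint passes its speed limit or range.

## Working session

There is one attempt and no reset: what is moved stays moved. The work goes in short steps, Python scripts to look and compute and a shell command to move; the robot and the scene stay as the last step left them, time stands still between calls to the robot, and variables do not carry over. Pictures are saved under pics/ and viewed, at most 10 in all, crops included, and the job is handed in when it is done.

```bash
ls; mkdir -p pics
cat > h.py <<'E'
import numpy as np,cv2
from cell import telemetry,vision,ticket
def cal(n):
    c=vision.get_calibration(n);R=cv2.Rodrigues(np.array(c["rvec"],float))[0]
    return np.array(c["camera_matrix"],float),np.array(c["dist"],float),R,np.array(c["tvec"],float).ravel()
def shot(n):
    c=cal(n);p,d=vision.read_camera(n);return p,d,c
def ray(c,u,v):
    K,D,R,t=c;x=cv2.undistortPoints(np.array([[[u,v]]],float),K,D).ravel()
    return -R.T@t,R.T@np.array([x[0],x[1],1])
def atz(c,u,v,z):
    o,r=ray(c,u,v);return o+r*(z-o[2])/r[2]
def atd(c,d,u,v):
    o,r=ray(c,u,v);return o+r*np.median(d[int(v)-1:int(v)+2,int(u)-1:int(u)+2])
E
python3 - <<'E'
from h import *
import pickle
for n in("top","scene"):
    p,d,c=shot(n);pickle.dump((p,d,c),open(n+".pkl","wb"))
    cv2.imwrite(f"pics/{n}1.png",cv2.resize(p[:,:,::-1],(800,600)))
print(telemetry.observe())
E
```

```text
pics
{'time': 0.1, 'qpos': array([-1.25299875e+00,  3.42596804e-01,  1.52490515e+00,  3.26446601e-05,
        1.27541414e+00, -1.45987014e-01]), 'qvel': array([ 0.0004958 , -0.00155092, -0.00331562,  0.00078661, -0.0018351 ,
        0.0011231 ]), 'joint_efforts': array([ 1.83265423e-03, -4.32003772e+01, -2.44693905e+01,  7.19611114e-02,
        5.26055612e-02, -3.62208482e-05]), 'tool_pos': array([ 0.23484139, -0.46940545,  0.40414921]), 'tool_rot': array([-3.14028783e+00, -2.23406115e-04,  4.63774923e-01]), 'contact_force': array([0.52042539, 0.84569067, 1.36113508]), 'torque': array([ 0.02881594,  0.01990339, -0.06310748]), 'grip_force': 0.0, 'opening': 0.09182858309405016}
```

View pics/top1.png

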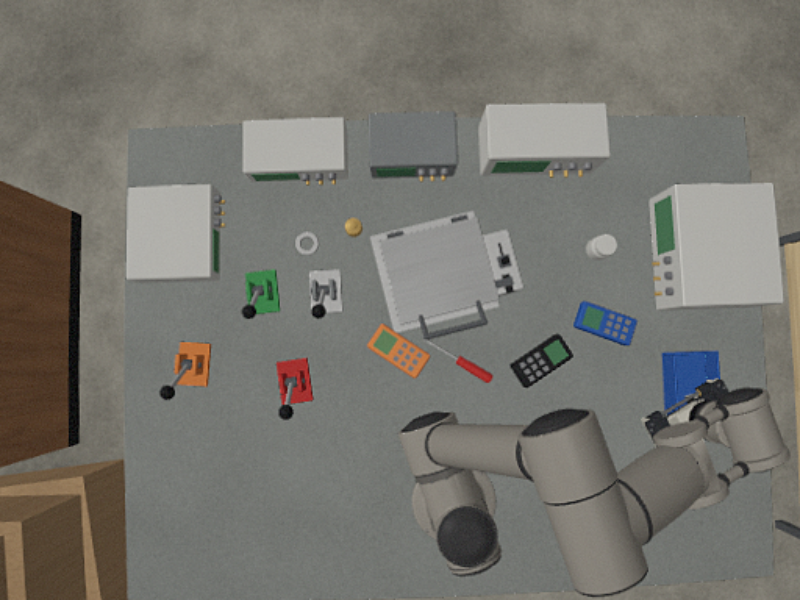

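View pics/scene1.png

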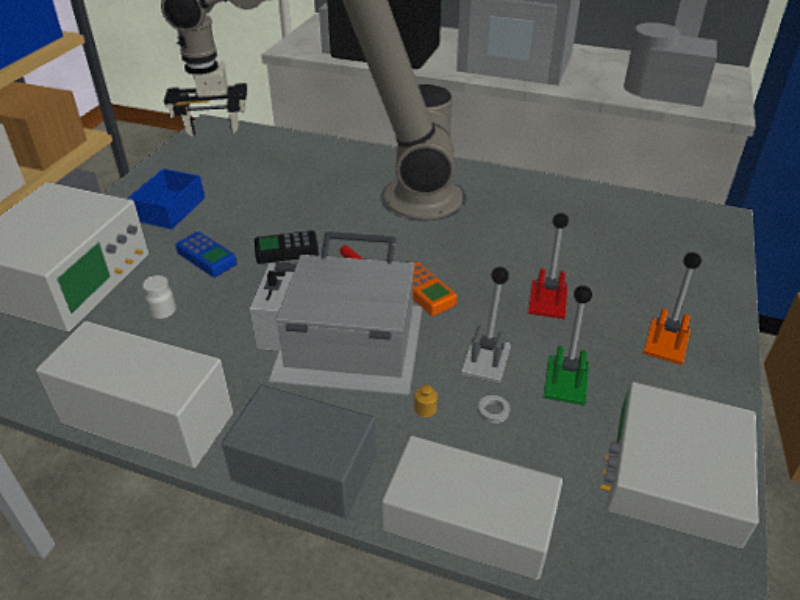

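The top view shows the chamber around (440,270) with its bar at (455,325), knob at (504,260), and the grey-white lever with its ball at (318,310) and base at (325,292). I'll enlarge that part.

Run:
```python
from h import *
import pickle
p,d,c=pickle.load(open("top.pkl","rb"))
cv2.imwrite("pics/crop1.png",cv2.resize(p[120:230,190:350,::-1],None,fx=5,fy=5,interpolation=cv2.INTER_CUBIC))
```

```text
(no output)
```

View pics/crop1.png

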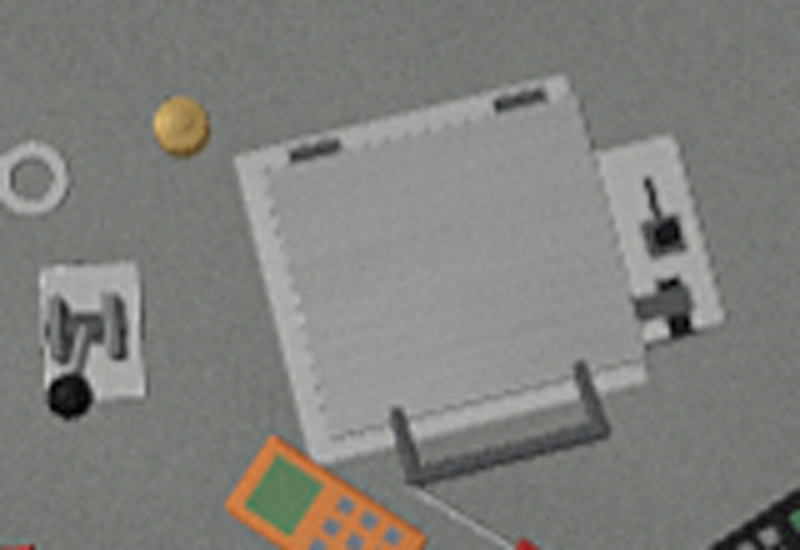

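The crop shows bar ends at (415,476) and (608,432), knob top at (664,232), ball at (70,396), and lever base plate corners at (40,267), (137,262) and (145,395).

Run:
```python
from h import *
import pickle
np.set_printoptions(precision=4,suppress=True)
p,d,c=pickle.load(open("top.pkl","rb"))
P=lambda x,y,z:atz(c,190+x/5-.4,120+y/5-.4,z)
a,b=P(415,476,.16),P(608,432,.16);print("bar",a,b,(a+b)/2,np.linalg.norm(a-b))
y=a-b;print("yaw bar",np.arctan2(-y[0],y[1]))
l=P(237,157,.12);f=P(310,462,.12);r=P(568,76,.12);print("chamber edges",l,f,r,np.arctan2(*(l-f)[[1,0]]))
print("knob",P(664,232,.149),"strap",P(677,300,.128))
print("ball",P(70,396,.176))
for q in((40,267),(137,262),(145,395)):print("plate",P(*q,.008))
print("fork",P(58,300,.06),P(112,296,.06),P(64,360,.06),P(120,356,.06))
sp,sd,sc=pickle.load(open("scene.pkl","rb"))
print("scene ball",atz(sc,500*.64,275*.64,.176),"knob",atz(sc,272*.64,277*.64,.149), "barends",atz(sc,327*.64,237*.64,.157),atz(sc,394*.64,238*.64,.157))
K,D,R,t=cal("wrist");print("wristcam",-R.T@t,R[2])
```

```text
bar [0.4179 0.0652 0.16  ] [ 0.4458 -0.076   0.16  ] [ 0.4318 -0.0054  0.16  ] 0.1439422939410659
yaw bar 0.19481603035393527
chamber edges [0.6623 0.1899 0.12  ] [0.4311 0.141  0.12  ] [ 0.7181 -0.0628  0.12  ] 0.2084660413802789
knob [ 0.5927 -0.1252  0.149 ] strap [ 0.5441 -0.1367  0.128 ]
ball [0.4816 0.3117 0.176 ]
plate [0.5973 0.3558 0.008 ]
plate [0.5992 0.277  0.008 ]
plate [0.4912 0.2727 0.008 ]
fork [0.5642 0.3347 0.06  ] [0.5661 0.2923 0.06  ] [0.517  0.3307 0.06  ] [0.519  0.2869 0.06  ]
scene ball [0.4843 0.3129 0.176 ] knob [ 0.6103 -0.1202  0.149 ] barends [ 0.4582 -0.0672  0.157 ] [0.4139 0.0684 0.157 ]
wristcam [ 0.3081 -0.4316  0.3835] [-0.2722 -0.134  -0.9529]
```

```bash
python3 -m crank '[[-1,357,-234,0,0.43],[-1,357,-234,0,0.43],[-1,357,-234,0,0.43],[-1,357,-234,0,0.43],[-1,357,-234,0,0.43],[-1,357,-234,0,0.43],[-1,357,-234,0,0.43],[-1,357,-234,0,0.43],[-1,357,-234,0,0.43],[-1,357,-234,0,0.43],[-1,357,-234,0,0.43],[-1,357,-234,0,0.43]]' 20
```

```text
time: 1.1
tool_pos: [0.4506, -0.0975, 0.4044]
tool_rot: [-3.141, 0.0, 0.039]
contact_force: [-1.4, -1.2, -0.2]
opening: 0.0164
grip_force: 0.0
```

```bash
python3 -m crank '[[-1,-17,-409,0,0],[-1,-17,-409,0,0],[-1,-17,-409,0,0],[-1,-17,-409,0,0],[-1,-17,-409,0,0],[-1,-17,-409,0,0],[-1,-17,-409,0,0],[-1,-17,-409,0,0],[-1,-17,-409,0,0],[-1,-17,-409,0,0],[-1,-17,-409,0,0],[-1,-17,-409,0,0]]'
python3 - <<'E'
from h import *
import pickle
p,d,c=shot("wrist");pickle.dump((p,d,c),open("w.pkl","wb"));cv2.imwrite("pics/w1.png",p[:,:,::-1])
print(telemetry.observe()["tool_pos"])
E
```

```text
time: 2.1
tool_pos: [0.4185, 0.3083, 0.404]
tool_rot: [3.14, 0.001, 0.036]
contact_force: [-0.3, -0.1, 0.1]
opening: 0.0007
grip_force: 0.0
[0.41875508 0.30718538 0.40409428]
```

View pics/w1.png

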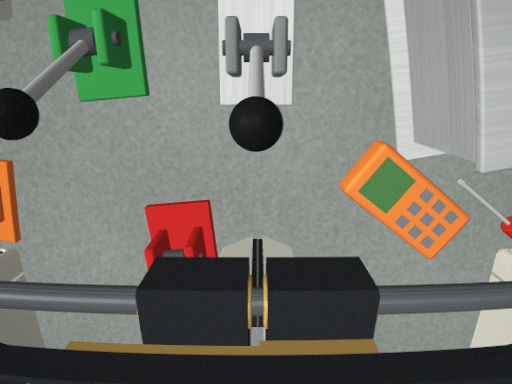

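The ball (256,124) is straight ahead of the closed fingers (258,290) and the rod is parallel to the tool's x. I'll go down and push.

```bash
python3 -m crank '[[-1,0,0,35,0],[-1,0,0,68,0],[-1,0,0,68,0],[-1,20,0,68,0],[-1,40,0,68,0],[-1,60,0,68,0],[-1,80,0,68,0],[-1,100,0,68,0],[-1,120,0,68,0],[-1,135,0,68,0],[-1,145,0,68,0],[-1,145,0,68,0]]'
```

```text
time: 3.15
tool_pos: [0.5649, 0.3107, 0.3371]
tool_rot: [3.141, 0.002, 0.031]
contact_force: [-4.4, -2.0, 0.7]
opening: 0.0002
grip_force: 1.8
```

```bash
python3 -m crank '[[-1,6,0,0,0],[-1,10,0,0,0],[-1,10,0,0,0]]'; python3 -m crank '[[-1,4,0,0,0],[-1,8,0,0,0],[-1,8,0,0,0]]'
```

```text
time: 3.4
tool_pos: [0.5733, 0.3117, 0.3367]
tool_rot: [3.14, 0.003, 0.033]
contact_force: [-4.7, -1.9, -3.5]
opening: 0.0006
grip_force: 2.5
time: 3.65
tool_pos: [0.5795, 0.3125, 0.3364]
tool_rot: [3.14, 0.009, 0.034]
contact_force: [-13.1, -1.9, 1.5]
opening: 0.0006
grip_force: 6.9
```

Force jumped at the expected stop position. I'll add a small extra push, then lift off.

```bash
python3 -m crank '[[-1,4,0,0,0],[-1,5,0,0,0],[-1,5,0,0,0]]'; python3 -m crank '[[-1,-5,0,0,0],[-1,-6,0,-40,0],[-1,-6,0,-80,0],[-1,-6,0,-110,0],[-1,-6,0,-110,0],[-1,-6,0,-110,0],[-1,-6,0,-110,0],[-1,-6,0,-110,0],[-1,-6,0,-110,0],[-1,-6,0,-110,0]]'
python3 - <<'E'
from h import *
p,d,c=shot("scene");cv2.imwrite("pics/s2.png",p[100:300,100:480,::-1].repeat(2,0).repeat(2,1))
print(telemetry.observe()["tool_pos"])
E
```

```text
time: 3.9
tool_pos: [0.5821, 0.3129, 0.3361]
tool_rot: [3.138, 0.017, 0.035]
contact_force: [-26.3, -4.3, 5.0]
opening: 0.0006
grip_force: 13.3
time: 4.73
tool_pos: [0.5807, 0.313, 0.4455]
tool_rot: [3.141, 0.002, 0.034]
contact_force: [0.2, -0.3, -0.4]
opening: 0.0009
grip_force: 0.0
[0.58067623 0.31306003 0.44568027]
```

View pics/s2.png

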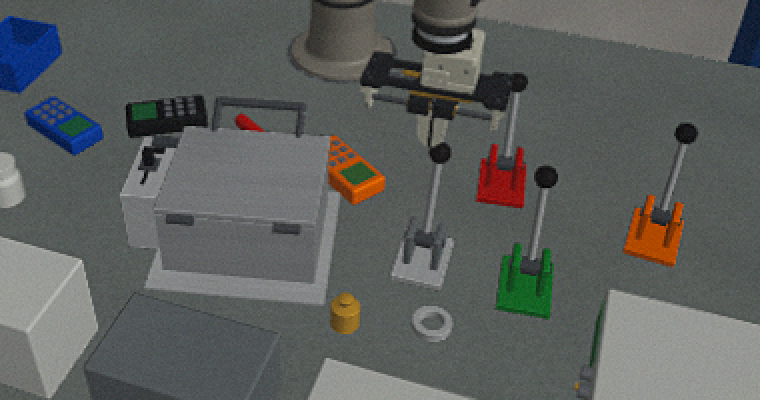

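The lever ball is back at native pixel (320,176), exactly its rest position. Next I go above the bar, turning to pinch across it.

```bash
python3 -m crank '[[0,-158,311,0,-1.737],[0,-158,311,0,-1.737],[0,-158,311,0,-1.737],[0,-158,311,0,-1.737],[0,-158,311,0,-1.737],[0,-158,311,0,-1.737],[0,-158,311,0,-1.737],[0,-158,311,0,-1.737],[0,-158,311,0,-1.737],[0,-158,311,0,-1.737],[0,-158,311,0,-1.737],[0,-158,311,0,-1.737]]'
python3 - <<'E'
from h import *
import pickle
p,d,c=shot("wrist");pickle.dump((p,d,c),open("w.pkl","wb"));cv2.imwrite("pics/w2.png",p[:,:,::-1])
s=telemetry.observe();print(s["tool_pos"],s["tool_rot"],s["qpos"])
E
```

```text
time: 5.78
tool_pos: [0.4329, -0.0038, 0.4467]
tool_rot: [3.142, 0.0, 1.481]
contact_force: [1.0, 0.5, 0.4]
opening: 0.0461
grip_force: 0.0
[ 0.43298863 -0.00348445  0.44660594] [-3.14146619e+00  1.05533707e-04  1.48976144e+00] [-1.85379343e-01  1.37562073e-01  1.67948207e+00 -1.21802071e-04
  1.32466329e+00 -1.04314765e-01]
```

View pics/w2.png

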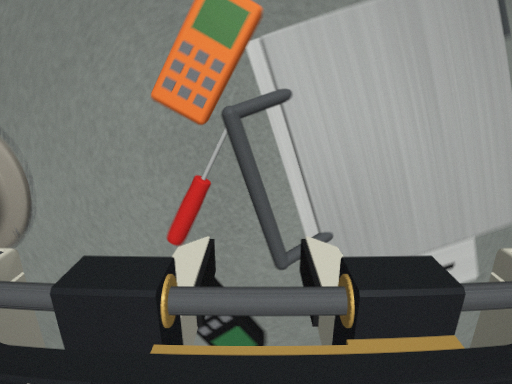

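The wrist view shows the bar from (232,113) to (281,263), with the open fingers at the bottom.

Run:
```python
from h import *
import pickle
p,d,c=pickle.load(open("w.pkl","rb"))
a,b=atz(c,232,113,.16),atz(c,281,263,.16);y=a-b;print(a,b,(a+b)/2,np.linalg.norm(y),np.arctan2(-y[0],y[1]))
a,b=atz(c,249,42,.12),atz(c,310,225,.12);y=a-b;print("edge",a,b,np.arctan2(-y[0],y[1]))
print(atd(c,d,240,139),atd(c,d,272,237))
```

```text
[0.41847504 0.06680482 0.16      ] [ 0.44817514 -0.06922637  0.16      ] [ 0.43332509 -0.00121077  0.16      ] 0.13923570683821868 0.21495968834637463
edge [0.43643966 0.12399952 0.12      ] [ 0.48142381 -0.0512111   0.12      ] 0.251315118238801
[0.42286766 0.04614117 0.16301425] [ 0.44188618 -0.04114202  0.16313464]
```

```bash
python3 -m crank '[[0,2,0,0,-0.28],[0,2,0,20,-0.28],[0,2,0,50,-0.28],[0,2,0,75,-0.28],[0,2,0,75,-0.28],[0,2,0,75,-0.28]]'
```

```text
time: 6.33
tool_pos: [0.4333, -0.001, 0.3713]
tool_rot: [-3.139, -0.001, 1.755]
contact_force: [-0.1, -0.0, 1.4]
opening: 0.0459
grip_force: 0.0
```

```bash
python3 -m crank '[[0,0,0,25,-0.03],[0,0,0,45,-0.03],[0,0,0,56,-0.03],[0,0,0,56,-0.03],[-1,0,0,56,-0.03],[-1,0,0,56,-0.03],[-1,0,0,56,-0.03],[-1,0,0,56,-0.03],[-1,0,0,56,-0.03],[-1,0,0,56,-0.03]]' 25
```

```text
time: 7.17
tool_pos: [0.4328, -0.0012, 0.3162]
tool_rot: [-3.14, 0.001, 1.787]
contact_force: [-5.8, -1.7, 7.2]
opening: 0.013
grip_force: 25.0
```

Bar is held. Tug up slowly.

```bash
python3 -m crank '[[-1,0,0,-3,0],[-1,0,0,-6,0],[-1,0,0,-8,0],[-1,0,0,-8,0]]'; python3 -m crank '[[-1,0,0,-3,0],[-1,0,0,-6,0],[-1,0,0,-8,0],[-1,0,0,-8,0]]';  python3 -m crank '[[-1,0,0,-2,0],[-1,0,0,-4,0],[-1,0,0,-4,0]]'
```

```text
time: 7.5
tool_pos: [0.4336, -0.0011, 0.3241]
tool_rot: [3.141, 0.0, 1.787]
contact_force: [-0.6, -1.0, -3.2]
opening: 0.0132
grip_force: 25.0
time: 7.83
tool_pos: [0.4342, -0.001, 0.33]
tool_rot: [3.14, -0.0, 1.786]
contact_force: [12.0, 0.3, -26.1]
opening: 0.0133
grip_force: 25.0
time: 8.08
tool_pos: [0.4343, -0.0009, 0.3333]
tool_rot: [3.141, -0.001, 1.786]
contact_force: [14.4, 0.3, -32.2]
opening: 0.0132
grip_force: 25.0
```

It stopped dead at about 12 mm with 32 N: the lid is caught. Lower it, let go, rise and go above the knob.

```bash
python3 -m crank '[[-1,0,0,7,0],[-1,0,0,14,0],[-1,0,0,20,0],[-1,0,0,20,0],[0,0,0,20,0],[0,0,0,20,0],[0,0,0,20,0],[0,0,0,20,0],[0,0,0,0,0],[0,0,0,-35,0],[0,0,0,-50,0],[0,0,0,-50,0]]'
```

```text
time: 9.08
tool_pos: [0.4342, -0.0011, 0.389]
tool_rot: [3.135, 0.003, 1.787]
contact_force: [0.5, -0.8, -0.3]
opening: 0.0461
grip_force: 0.0
```

```bash
python3 -m crank '[[0,-155,129,0,0],[0,-155,129,0,0],[0,-155,129,0,0],[0,-155,129,0,0],[0,-155,129,0,0],[0,-155,129,0,0],[0,-155,129,0,0],[0,-155,129,35,0],[0,-155,129,45,0],[0,-155,129,45,0]]'
python3 - <<'E'
from h import *
p,d,c=shot("wrist");q,_,_=shot("top")
cv2.imwrite("pics/k1.png",np.hstack([p[150:,:,::-1][:,130:400],cv2.resize(q[120:230,260:370,::-1],(234,234))]).repeat(1,0))
E
```

```text
time: 9.92
tool_pos: [0.5912, -0.1237, 0.3372]
tool_rot: [-3.135, -0.004, 1.788]
contact_force: [-0.3, 0.9, 0.3]
opening: 0.0457
grip_force: 0.0
```

View pics/k1.png

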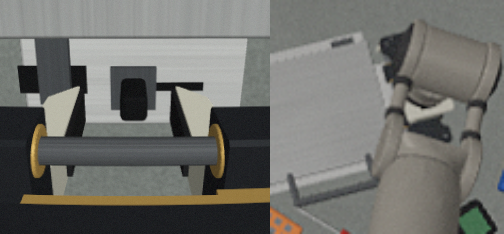

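The knob (133,100) sits between the finger tips (80,90) and (180,90). Go down, pinch, and slide it.

```bash
python3 -m crank '[[0,0,0,15,0],[0,0,0,28,0],[0,0,0,28,0],[-1,0,0,28,0],[-1,0,0,28,0],[-1,0,0,28,0],[-1,0,0,28,0],[-1,0,0,28,0]]' 20; python3 -m crank '[[-1,0,8,0,0],[-1,0,16,0,0],[-1,0,24,0,0],[-1,0,28,0,0],[-1,0,32,0,0],[-1,0,32,0,0]]'
```

```text
time: 10.68
tool_pos: [0.5927, -0.1248, 0.3135]
tool_rot: [3.141, 0.001, 1.787]
contact_force: [-0.2, 0.3, -0.1]
opening: 0.0174
grip_force: 0.0
time: 11.18
tool_pos: [0.6237, -0.118, 0.3134]
tool_rot: [-3.137, 0.0, 1.788]
contact_force: [-10.9, -1.2, 11.2]
opening: 0.0157
grip_force: 20.0
```

```bash
python3 -m crank '[[-1,0,3,0,0],[-1,0,6,0,0],[-1,0,6,0,0]]'; python3 -m crank '[[0,0,0,0,0],[0,0,0,0,0],[0,0,0,0,0],[0,0,0,0,0],[0,0,0,0,0],[0,0,0,-35,0],[0,0,0,-70,0],[0,0,0,-75,0],[0,0,0,-75,0]]'
```

```text
time: 11.43
tool_pos: [0.6263, -0.1177, 0.3132]
tool_rot: [-3.125, -0.002, 1.787]
contact_force: [-31.2, -5.9, 21.3]
opening: 0.0159
grip_force: 20.0
time: 12.18
tool_pos: [0.6305, -0.1165, 0.3908]
tool_rot: [3.136, 0.003, 1.787]
contact_force: [0.5, -0.4, 0.5]
opening: 0.0456
grip_force: 0.0
```

Knob is firmly at its end stop (31 N). Back to the bar.

```bash
python3 -m crank '[[0,155,-168,0,0],[0,155,-168,0,0],[0,155,-168,0,0],[0,155,-168,0,0],[0,155,-168,0,0],[0,155,-168,0,0],[0,155,-168,0,0],[0,155,-168,0,0],[0,155,-168,30,0],[0,155,-168,55,0],[0,155,-168,75,0],[0,155,-168,75,0]]'; python3 -m crank '[[-1,0,0,0,0],[-1,0,0,0,0],[-1,0,0,0,0],[-1,0,0,0,0],[-1,0,0,0,0],[-1,0,0,0,0]]' 25; python3 -m crank '[[-1,0,0,-4,0],[-1,0,0,-8,0],[-1,0,1,-12,0],[-1,0,1,-16,0],[-1,0,1,-16,0]]'
```

```text
time: 13.18
tool_pos: [0.4323, -0.0017, 0.3088]
tool_rot: [-3.135, -0.003, 1.786]
contact_force: [-0.8, -0.4, -0.5]
opening: 0.0459
grip_force: 0.0
time: 13.68
tool_pos: [0.4324, -0.0014, 0.3134]
tool_rot: [3.141, 0.001, 1.787]
contact_force: [-1.4, -1.0, 3.9]
opening: 0.0134
grip_force: 25.0
time: 14.1
tool_pos: [0.4345, -0.0009, 0.3299]
tool_rot: [3.137, 0.001, 1.787]
contact_force: [7.9, 1.7, -4.4]
opening: 0.013
grip_force: 25.0
```

Free now (past the catch point with 4 N). Raise along the arc.

```bash
python3 -m crank '[[-1,0,4,-9,0],[-1,0,8,-20,0],[-1,0,12,-33,0],[-1,0,16,-45,0],[-1,0,21,-56,0],[-1,0,27,-68,0],[-1,0,33,-79,0],[-1,0,33,-79,0]]'
```

```text
time: 14.77
tool_pos: [0.4651, 0.006, 0.4095]
tool_rot: [-3.139, 0.001, 1.787]
contact_force: [-6.6, -4.2, 0.8]
opening: 0.0131
grip_force: 25.0
```

```bash
python3 -m crank '[[-1,0,6,-10,0],[-1,0,12,-20,0],[-1,0,20,-30,0],[-1,0,28,-40,0],[-1,0,37,-49,0],[-1,0,46,-58,0],[-1,0,55,-65,0],[-1,0,63,-71,0],[-1,0,63,-71,0],[-1,0,63,-71,0],[-1,0,63,-71,0]]' 30
python3 - <<'E'
from h import *
p,d,c=shot("scene");cv2.imwrite("pics/f.png",p[60:300,90:410,::-1].repeat(2,0).repeat(2,1))
K,D,R,t=c
s=telemetry.observe();g=np.array(s["tool_pos"])-[0,0,.159];print(g,s["contact_force"],s["opening"],s["grip_force"],s["tool_rot"])
h=np.array([.4335,-.001])+.25*np.array([np.cos(.215),np.sin(.215)])
v=h-g[:2];print("lid deg",np.degrees(np.arctan2(g[2]-.122,np.linalg.norm(v)))-np.degrees(.139), np.hypot(g[2]-.122,np.linalg.norm(v)))
E
```

```text
time: 15.68
tool_pos: [0.5253, 0.0194, 0.4808]
tool_rot: [-3.138, 0.001, 1.787]
contact_force: [-12.3, -2.6, 13.5]
opening: 0.0132
grip_force: 30.0
[0.5252497  0.01937813 0.32180069] [-13.0802753   -2.04658647  13.14877675] 0.012842372593763049 30.01246601343155 [-3.13806628e+00  8.85713268e-04  1.78705158e+00]
lid deg 44.05119780917243 0.2534978033233824
```

View pics/f.png

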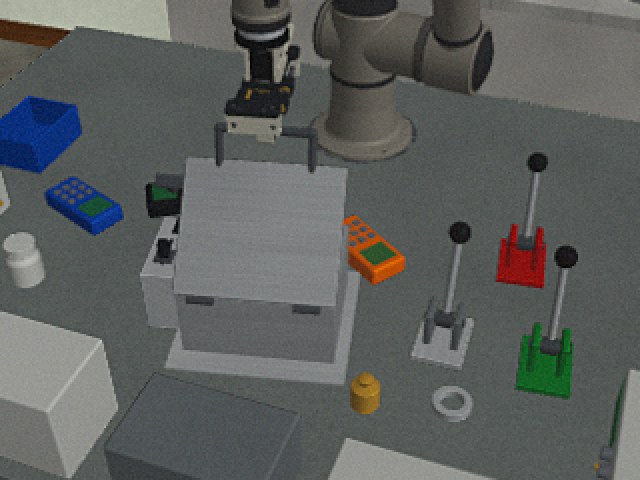

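The lid is up about 44° with the bar in the grip, and the knob has slid toward the far side. I'll relieve the residual push along the arm of the lid and check.

```bash
python3 -m crank '[[-1,0,-1,-2,0],[-1,0,-1,-2,0],[-1,0,-1,-2,0],[-1,0,-1,-2,0],[-1,0,-1,-2,0],[-1,0,-1,-2,0]]'
```

```text
time: 16.23
tool_pos: [0.5254, 0.0193, 0.4812]
tool_rot: [-3.14, 0.0, 1.787]
contact_force: [-6.3, -1.6, 4.4]
opening: 0.0129
grip_force: 30.0
```

Stable and firmly held; I'll hand it in.

```bash
python3 -c "
from cell import ticket;print(ticket.hand_in())"
```

```text
the job is handed in; nothing more can be done
None
```

I swung the shutter lever to its stop and it sprang back to rest; the tug showed the lid was caught, so I slid the release knob fully out, raised the lid to about 44° (worked out from the gripper position), and handed the job in at about 16 s still holding it.

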